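Put the wrapped cheese block away in the keeper

TASK

Put the small wrapped cheese block away so that it does not dry out: lay it flat on the marble in the cheese keeper, beside the wedge that is already there. Then lower the clear hood gently until it is fully shut, never letting it drop, and turn the catch on the keeper's right side fully over the hood's tab. Leave the other things where they are.

Things in the scene. Friction and masses are not known exactly. Their poses are not given: they have to be found in the camera images.
- keeper: Cheese keeper, fixed: beech tray 194 (x) x 268 (y) mm, rim 45 mm high, 12 mm walls, inside 170 x 244 mm, floor a marble slab. Origin: centre of its underside; x to the rear (hinge side), y left, z up. A lug on its right (x -40 to 20, y -133 to -189 mm, 45 mm high) carries the catch. With the hood shut, 82 mm from slab to roof.
- hood (a joint): Clear hood's angle: 0 shut on the rim, 0.88 its stop (front raised 50 deg). Starts 0.76 to 0.88: its front and bar hang over the tray, so only a tool leaning back to the robot (fingers down and rearward, 30 to 45 deg from vertical) gets under. Stiff hinge (0.40 N m): above about 0.5 it stays as left, below about 0.4 it falls shut (0.55 kg) if let go.
- hood_hinge (a point): Middle of the hood's hinge line, which runs along the keeper's y axis at keeper x 95, z 45 mm. The point turns with the hood; its x axis runs along the hood from front to rear, parallel to the keeper's x when shut. Hood: 192 mm from hinge to front, 268 mm wide, 56 mm high, 4 mm clear plastic with steel edging.
- hood_bar (a point): Middle of the hood's pull bar: round steel, 12 mm thick, 120 mm long along the keeper's y axis, its centre 42 mm in front of the front wall, on posts 96 mm apart (clear). In hood_hinge's frame: x -234, z 36 mm, so it swings 237 mm from the hinge. The bar can turn between finger pads.
- catch (a joint): Angle of the steel swing catch about its upright pivot: 0 = its stop, nose fully over the hood's tab; 1.57 = open, lying along the keeper's side, peg to the rear. Starts at 1.35 to 1.57. Closes clockwise seen from above; turns easily (0.03 N m), stays as left. If shut too early it blocks the hood.
- catch_pivot (a point): The catch's pivot, at keeper x -10, y -164, z 54.5 mm, at the underside of the catch's 6 mm plate. The nose reaches 22 mm from it.
- catch_peg (a point): Middle of the catch's black upright thumb peg, 14 mm thick, 34 mm tall (top 94.5 mm, this point 78.5 mm above the worktop), 34 mm from the pivot, on the far side from the nose. Catch shut: it stands on the keeper's -y side of the pivot; at 1.57 on the +x (rear) side.
- cut_wedge: Bare cut wedge of yellow cheese, 59 x 112 x 50 mm, loose on the right of the worktop; leave it.
- kept_wedge: White wrapped wedge with a label, 77 x 119 x 60 mm, loose in the left half of the keeper; leave it.
- card: Price card in a wooden foot, 23 x 62 x 59 mm, near the front edge; leave it.
- small_wheel: Small round brown cheese, 110 mm across, 45 mm tall, at the front left; leave it.
- mill: Wooden pepper mill, 58 mm across, 170 mm tall, at the front left; leave it.
- free_place (a point): Middle of the free right half of the marble slab, on its top surface (18 mm above the worktop), at keeper x -5, y -60 mm; axes as the keeper. The kept wedge lies in the left half (keeper y > 0).
- block: The wrapped cheese block: the only brick-shaped cheese, white paper, twisted paper end, 0.23 kg, 45 mm high, lying flat. Origin on its underside; z up. The firm brick (58 x 85 mm) is centred at x -11, y 0 mm, its long side turned -0.07 rad from the x axis; the soft paper twist sticks out to x 58 mm and points away from the robot within about 35 deg. It and cut_wedge swap between two places.
Mind the look-alikes: they are no part of the job. What is shaped like the block but red is not meant.

How it is judged:
By the outcome, as a careful person would: the job done as asked, in the order asked, and still so for the second after the job is handed in, with the robot touching nothing.
It also fails if it takes over 72 s, if anything falls off the work surface, if the arm or the gripper's body presses on something with over 40 N, if the wrist force passes 120 N, or if a joint passes its speed limit or range.

ROBOT

A 7-joint arm with a two-finger parallel gripper is mounted at the origin on a cart in front of the work surface, level with it; the furniture and walls round the work are solid. World frame = base frame: x ahead of the robot, y to its left, z up, the work surface at z = 0. Lengths are in mm, angles in rad, forces in N, time in s.
With the tool pointing down it reaches from about 400 to 875 mm from the base axis. Payload 19.3 kg.
Tool frame: the origin (TCP) lies at the very end of the fingers, on their centre line; the grasp point (between the pads) lies 19 mm behind it (grip_point_offset is the z of the grasp point in the tool frame, in mm); z points along the fingers, y is the line along which they close (so a half turn about z gives the same grasp; the last joint's range is limited). The gripper opens to 85 mm and grips with 20 to 120 N. Pads are 22 mm wide; open, the fingers measure 114 mm over their backs; the gripper's body (76 mm by 85 mm) begins 54 mm behind the grasp point. The pads swing forward as they close: fully open they stand 13 mm farther back than shut.
Start: joints at [1.217, 0.521, -0.036, 1.599, 0.021, 1.021, -0.113], TCP at [174.975, -599.999, 231.291] pointing down, gripper open.
Joint ranges: [-2.91, 2.91], [-0.3, 2.13], [-1.5, 1.42], [0.17, 2.43], [-1.26, 4.41], [0.16, 1.93], [-2.52, 2.52]. Speed limits (rad/s): [1.89, 1.89, 2.39, 2.39, 3.01, 3.01, 3.01].

INTERFACE

Orientations are given as a 3x3 rotation matrix whose columns are the frame's x, y, z axes.
In Python, from workcell import movep, movel, goto_joints, open_gripper, clamp, wait, inverse_kinematics, read_state, camera, PlanningError, finish_job, grip_point_offset gives the robot as it stands. Calls block until the motion is done:
- movep(position, orientation): joint-space move of the TCP to a pose.
- movel(position, frame=None, max_speed=150, guard=None): straight line of the TCP; frame=None keeps the orientation; max_speed is the mean speed in mm/s. With guard (N) it stops when the force on the tool has changed by that much, and returns True; else False.
- goto_joints(angles): joint-space move.
- open_gripper() and clamp(): open the fingers fully, or close them until they stop; the grip force is fixed at half the most.
- wait(seconds).
- inverse_kinematics(position, orientation): joint angles nearest the present ones, or None.
- read_state(): the state.
- camera(name): name is "scene" or "side" or "wrist"; returns a dict with "image" (420x560x3 uint8, blue, green, red), "range_z" (420x560 float32, mm along the optical axis (not along the pixel's ray), 0 where there is no reading), "fx", "fy", "cx", "cy" (pixels), "dist_coeffs" ([k1, k2, p1, p2, k3] as OpenCV has them; the pictures are not rectified), "cam_to_world" (4x4, takes a point from camera to world coordinates). Camera axes: x right, y up, looking along -z (the intrinsics and any distortion apply to the point x, -y, -z); pixel columns grow to the right and rows downward; lengths in mm; the calibration is good to about 2 mm. A picture is of the moment at which its call begins.
A pose or a line that the arm cannot do raises PlanningError and nothing moves.
- finish_job(): hands the job in; it is judged then, once.
The state is a dict: "time": time; "qpos": joint angles; "qvel": joint speeds; "joint_efforts": joint torques, N m; "eef_pos": TCP position; "tool_rot": TCP orientation; "ft_force": force on the tool from outside, world axes, zero at the start; "torque": the same for the moment, N m; "finger_gap": finger opening in mm; "gripper_force": force on a finger pad.
Only numpy, scipy, OpenCV 4.12 (cv2) and the standard library are available. Lean on these libraries where they do the work, as an engineer would, in place of code of your own. Each camera call takes 0.05 s, during which the arm holds its last target. There are 200 camera calls.

## Working session

There is one attempt and no reset: what is moved stays moved. The work goes in short steps, each a Python script; the robot and the scene stay as the last script left them, time stands still between calls to the robot, and variables do not carry over. Pictures are saved under pics/ and viewed, at most 10 in all, crops included, and the job is handed in when it is done.

```bash
ls; mkdir -p pics
cat > h.py <<'E'
import numpy as np, cv2, pickle
from workcell import *
E
python3 - <<'E'
from h import *
d={n:camera(n) for n in("scene","side","wrist")}
pickle.dump(d,open('c0.pkl','wb'))
for n in("scene","side"):
    cv2.imwrite(f'pics/{n}0.png',cv2.resize(d[n]["image"],(800,600)))
    c=d[n];print(n,c["fx"],c["cx"],c["cy"],c["dist_coeffs"],np.round(c["cam_to_world"],3).tolist(),(c["range_z"]>0).mean())
s=read_state();print(s["time"],s["eef_pos"],s["tool_rot"],s["finger_gap"],grip_point_offset)
E
```

```text
pics
scene 546.3787379673488 286.5034023520482 208.1696180455368 [-0.20820769  0.          0.          0.          0.        ] [[-0.677, 0.552, -0.487, -478.556], [-0.736, -0.514, 0.441, 782.481], [-0.007, 0.656, 0.754, 1658.131], [0.0, 0.0, 0.0, 1.0]] 0.9726955782312925
side 406.093937822681 284.8714038020917 206.95555219464055 [0.03006457 0.         0.         0.         0.        ] [[-0.805, 0.342, -0.485, -33.009], [-0.593, -0.478, 0.648, 618.43], [-0.01, 0.809, 0.588, 764.88], [0.0, 0.0, 0.0, 1.0]] 0.9841113945578231
0.15 [ 174.87290318 -599.78067362  230.85854584] [[ 9.60000314e-01  2.79998701e-01 -3.52041337e-04]
 [ 2.79998898e-01 -9.59999993e-01  7.93919537e-04]
 [-1.15663242e-04 -8.60734191e-04 -9.99999623e-01]] 84.86239192705835 -18.700000000000003
```

View pics/scene0.png

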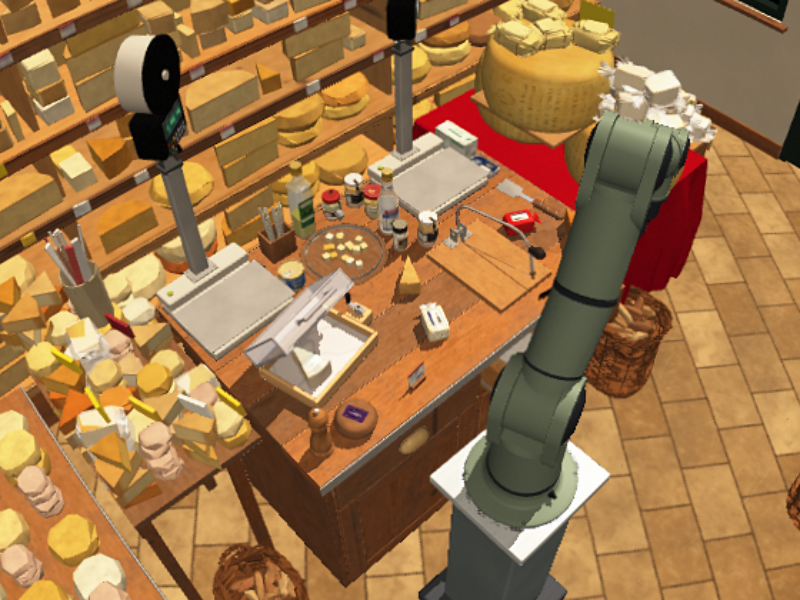

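View pics/side0.png

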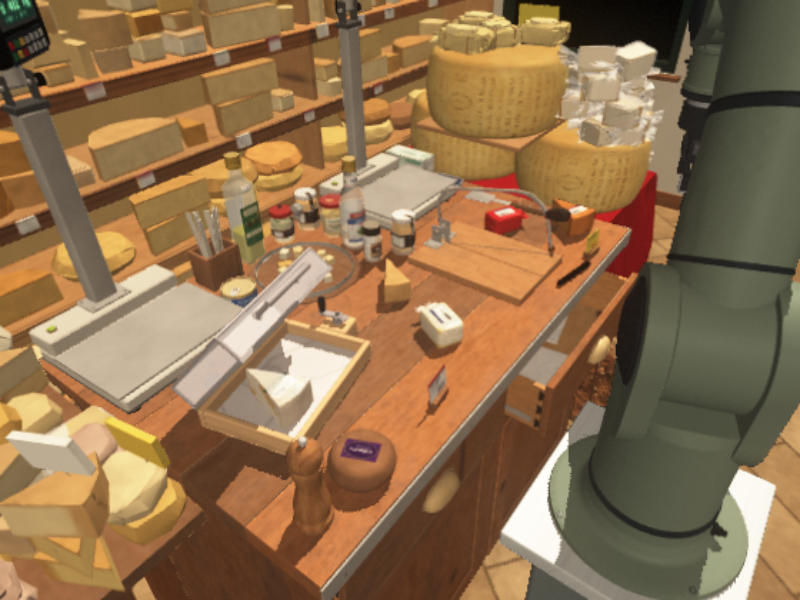

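The scene picture shows the block at (433,322), the keeper at (318,350) and the catch peg at (347,300); the side picture shows them at (440,325), (290,385) and (322,305). Brick-shaped candidates in the side picture are the white one at (440,325), the red one at (503,220), and an orange cut at (573,218). Only the white one with a twist fits. The next crop confirms that.

```bash
cat >> h.py <<'E'
def cloud(c):
    "world xyz for each pixel"
    h,w=c["range_z"].shape
    u,v=np.meshgrid(np.arange(w),np.arange(h))
    K=np.array([[c["fx"],0,c["cx"]],[0,c["fy"],c["cy"]],[0,0,1.]])
    n=cv2.undistortPoints(np.stack([u,v],-1).reshape(-1,1,2).astype(float),K,np.array(c["dist_coeffs"])).reshape(h,w,2)
    z=c["range_z"]; T=c["cam_to_world"]
    P=np.stack([n[...,0]*z,-n[...,1]*z,-z],-1)@T[:3,:3].T+T[:3,3]
    P[z==0]=np.nan
    return P
def pt(c,u,v):  # median of a 3x3 patch
    return np.nanmedian(cloud(c)[v-1:v+2,u-1:u+2].reshape(-1,3),0)
E
python3 - <<'E'
from h import *
d=pickle.load(open('c0.pkl','rb'))
im=d["side"]["image"]
a=cv2.resize(im[200:260,275:335],(400,400),interpolation=cv2.INTER_CUBIC)
b=cv2.resize(im[165:325,115:275],(400,400),interpolation=cv2.INTER_CUBIC)
cv2.imwrite('pics/crop1.png',np.hstack([a,b]))
for n in("side","scene"):
    c=d[n];P=cloud(c);hsv=cv2.cvtColor(c["image"],cv2.COLOR_BGR2HSV)
    m=(hsv[...,1]<90)&(hsv[...,2]>120)&(P[...,2]>8)&(P[...,2]<70)
    k,l,s,ce=cv2.connectedComponentsWithStats(m.astype(np.uint8))
    for i in range(1,k):
        if s[i,4]>60:
            Q=P[l==i];print(n,ce[i].round(),s[i,4],np.nanmedian(Q,0).round(),np.nanpercentile(Q,[2,98],axis=0).round().tolist())
    dark=(hsv[...,2]<60)&(P[...,2]>60)&(P[...,2]<110)&(P[...,0]<1000)&(P[...,0]>300)
    k,l,s,ce=cv2.connectedComponentsWithStats(dark.astype(np.uint8))
    for i in range(1,k):
        if s[i,4]>8: print(n,'dark',ce[i].round(),s[i,4],np.nanmedian(P[l==i],0).round())
E
```

```text
side [282. 132.] 1959 [ 854. -557.   62.] [[766.0, -762.0, 28.0], [985.0, -406.0, 68.0]]
side [338. 138.] 137 [ 701. -731.   11.] [[629.0, -760.0, 8.0], [744.0, -700.0, 15.0]]
side [ 19. 155.] 82 [1596.  114.   20.] [[1586.0, 93.0, 8.0], [1604.0, 139.0, 29.0]]
side [247. 165.] 354 [ 821. -299.   45.] [[740.0, -326.0, 11.0], [910.0, -278.0, 69.0]]
side [308. 166.] 149 [ 639. -411.   40.] [[624.0, -467.0, 33.0], [663.0, -383.0, 70.0]]
side [210. 173.] 119 [ 900. -202.   24.] [[841.0, -264.0, 15.0], [955.0, -138.0, 51.0]]
side [101. 240.] 6391 [859. 250.  61.] [[767.0, 84.0, 29.0], [981.0, 361.0, 66.0]]
side [309. 225.] 603 [ 454. -146.   47.] [[418.0, -190.0, 14.0], [521.0, -118.0, 52.0]]
side [235. 221.] 86 [620. -20.  62.] [[603.0, -37.0, 47.0], [649.0, -12.0, 66.0]]
side [203. 268.] 3004 [594. 124.  19.] [[511.0, 21.0, 16.0], [687.0, 244.0, 64.0]]
side [306. 270.] 114 [367.   0.  34.] [[362.0, -29.0, 19.0], [371.0, 26.0, 51.0]]
side [392. 340.] 533 [110.  49.  12.] [[83.0, -16.0, 9.0], [133.0, 103.0, 16.0]]
side [508. 384.] 1309 [-110.    8.   13.] [[-132.0, -78.0, 9.0], [-92.0, 82.
[... 399 characters left out ...]
96.   47.] [[738.0, -314.0, 14.0], [848.0, -274.0, 70.0]]
scene [163. 214.] 3090 [857. 222.  60.] [[767.0, 77.0, 35.0], [978.0, 357.0, 68.0]]
scene [304. 225.] 333 [ 452. -156.   44.] [[414.0, -196.0, 16.0], [521.0, -119.0, 56.0]]
scene [225. 248.] 1593 [593. 116.  18.] [[504.0, 17.0, 10.0], [676.0, 247.0, 54.0]]
scene [332. 319.] 136 [106.  47.  12.] [[82.0, -4.0, 9.0], [129.0, 93.0, 22.0]]
scene [392. 344.] 542 [-102.  -33.   13.] [[-133.0, -116.0, 8.0], [-49.0, 74.0, 23.0]]
scene [ 84. 375.] 171 [486. 806.  33.] [[305.0, 803.0, 21.0], [713.0, 809.0, 43.0]]
scene dark [214. 149.] 25 [ 975. -124.  101.]
scene dark [280. 161.] 28 [ 743. -289.   86.]
scene dark [243. 208.] 19 [651. -15.  88.]
```

View pics/crop1.png

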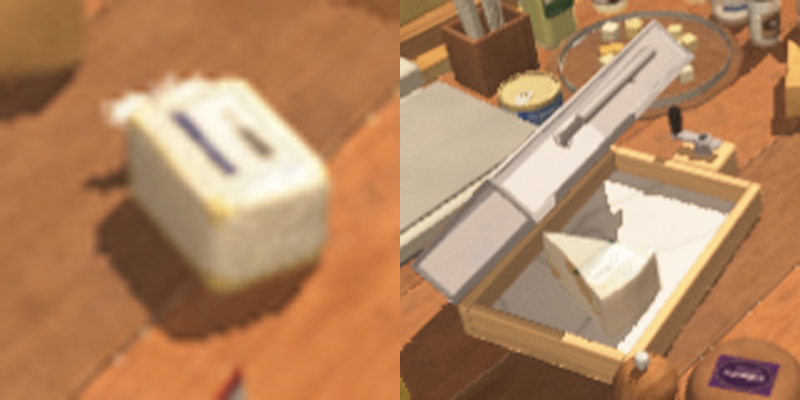

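```bash
cat >> h.py <<'E'
def down(yaw):  # tool pointing down, finger-closing axis y at angle yaw from world x (+pi/2 turned)
    c,s=np.cos(yaw),np.sin(yaw)
    return np.array([[c,s,0],[s,-c,0],[0,0,-1.]])
E
python3 - <<'E'
from h import *
w=[]
for p in ([430,-150,300],[430,60,360]):
    movep(p,down(0)); w.append(camera("wrist")); print(read_state()["time"],read_state()["qpos"].round(2) if hasattr(read_state()["qpos"],'round') else read_state()["qpos"], w[-1]["cam_to_world"].round(2).tolist())
pickle.dump(w,open('w0.pkl','wb'))
cv2.imwrite('pics/w0.png',np.hstack([cv2.resize(x["image"],(400,300)) for x in w]))
E
```

```text
2.0917 [ 0.47  0.18 -0.3   1.92  0.06  1.04 -1.43] [[0.0, 0.94, 0.33, 515.15], [-1.0, 0.0, -0.0, -150.59], [-0.0, -0.33, 0.94, 442.3], [0.0, 0.0, 0.0, 1.0]]
3.0167 [ 0.17  0.1  -0.48  1.87  0.05  1.19 -1.9 ] [[0.0, 0.94, 0.33, 515.39], [-1.0, 0.0, -0.0, 59.22], [-0.0, -0.33, 0.94, 502.11], [0.0, 0.0, 0.0, 1.0]]
```

View pics/w0.png

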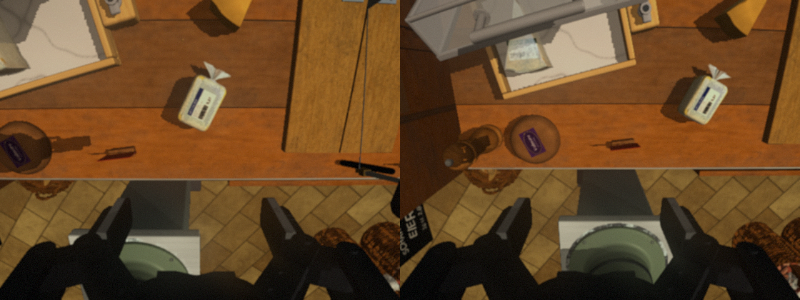

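```bash
cat > meas.py <<'E'
from h import *
d=pickle.load(open('c0.pkl','rb')); w=pickle.load(open('w0.pkl','rb'))
V={"side":d["side"],"scene":d["scene"],"w1":w[0],"w2":w[1]}
rim=[]
for n,c in V.items():
    P=cloud(c);hsv=cv2.cvtColor(c["image"],cv2.COLOR_BGR2HSV)
    near=(abs(P[...,0]-460)<90)&(abs(P[...,1]+155)<80)
    zt=P[near&(P[...,2]>38)&(P[...,2]<60)&(hsv[...,2]>100)]
    print(n,'block top z',np.percentile(zt[:,2],[10,50,90]).round(1),len(zt), 'table z',np.nanmedian(P[near&(P[...,2]<10)][:,2]).round(1))
    top=zt[abs(zt[:,2]-np.median(zt[:,2]))<4]
    print('   rect',cv2.minAreaRect(top[:,:2].astype(np.float32)), top[:,:2].mean(0).round(1))
    tw=P[near&(P[...,2]>8)&(hsv[...,1]<90)&(hsv[...,2]>120)]
    far=tw[tw[:,0]>np.percentile(tw[:,0],97)]; print('   twist end',far.mean(0).round())
    r=(P[...,2]>41)&(P[...,2]<50)&(P[...,0]>450)&(P[...,0]<740)&(P[...,1]>-20)&(P[...,1]<300)&(hsv[...,1]>70)&(hsv[...,0]>8)&(hsv[...,0]<30)&(hsv[...,2]>100)
    R=P[r]; rim.append(R); 
    s=P[(P[...,2]>12)&(P[...,2]<24)&(P[...,0]>480)&(P[...,0]<720)&(P[...,1]>10)&(P[...,1]<260)&(hsv[...,1]<60)]
    print('   rim',len(R),np.median(R,0).round(1) if len(R) else '', cv2.minAreaRect(R[:,:2].astype(np.float32)) if len(R)>9 else '','slab z',np.median(s[:,2]).round(1) if len(s) else '')
    # outer front edge: per y-bin min x ; outer right edge: per x-bin min y
    if len(R)>100:
        f=[(np.percentile(q[:,0],1),q[:,1].mean()) for lo in range(10,270,8) if len(q:=R[(R[:,1]>=lo)&(R[:,1]<lo+8)])>4]
        g=[(q[:,0].mean(),np.percentile(q[:,1],1)) for lo in range(520,680,8) if len(q:=R[(R[:,0]>=lo)&(R[:,0]<lo+8)&(R[:,1]<120)])>4]
        for e in(f,g):
            l=cv2.fitLine(np.array(e,np.float32),cv2.DIST_HUBER,0,.01,.01).ravel(); print('   edge',len(e),l.round(3),np.arctan2(l[1],l[0]).round(3))
    dk=P[(hsv[...,2]<70)&(P[...,2]>65)&(P[...,2]<100)&(abs(P[...,0]-650)<50)&(abs(P[...,1]+15)<50)]
    if len(dk): print('   peg',len(dk),dk.mean(0).round(1),dk.min(0).round(),dk.max(0).round())
E
python3 meas.py
```

```text
side block top z [42.6 48.3 51. ] 429 table z 2.3
   rect ((464.3248596191406, -156.29522705078125), (60.53752899169922, 86.59528350830078), 62.2128791809082) [ 461.9 -153.9]
   twist end [ 524. -179.   30.]
   rim 1456 [578.3 166.1  45.2] ((592.7150268554688, 123.49239349365234), (193.95986938476562, 301.3394775390625), 12.955242156982422) slab z 18.4
   edge 33 [ 2.39000e-01 -9.71000e-01  4.94478e+02  1.32391e+02] -1.33
   edge 20 [ 9.98000e-01 -6.00000e-02  5.93243e+02 -1.27720e+01] -0.06
   peg 33 [651.6 -13.6  83.6] [646. -19.  65.] [658.  -9.  98.]
scene block top z [40.3 45.9 52.2] 252 table z -0.8
   rect ((456.8097229003906, -156.14671325683594), (57.44511413574219, 94.12786865234375), 62.67173385620117) [ 459.2 -156.5]
   twist end [ 523. -176.   27.]
   rim 407 [539.8 146.9  45. ] ((587.6923217773438, 121.96266174316406), (191.1584014892578, 300.79803466796875), 12.579115867614746) slab z 17.6
   edge 24 [ 2.23000e-01 -9.75000e-01  4.89562e+02  1.44896e+02] -1.346
   edge 11 [ 9.96000e-01 -8.60000e-02  6.06642e+02 -1.50810e+01] -0.086
   peg 21 [650.5 -14.8  84.3] [642. -2
[... 442 characters left out ...]
-1.33
   edge 14 [ 1.00000e+00 -6.00000e-03  5.74261e+02 -1.28710e+01] -0.006
   peg 2 [618.6 -26.2  65.2] [619. -27.  65.] [619. -26.  65.]
w2 block top z [43.8 46.5 48.3] 2136 table z -0.4
   rect ((465.14202880859375, -159.3525848388672), (58.1969108581543, 84.15914916992188), 63.8731575012207) [ 466.5 -158.4]
   twist end [ 529. -172.   28.]
   rim 3431 [527.1  63.7  44.6] ((549.8989868164062, 114.05520629882812), (100.3172836303711, 290.540771484375), 14.155129432678223) slab z 17.9
   edge 32 [ 2.36000e-01 -9.72000e-01  4.97105e+02  1.23649e+02] -1.333
   edge 14 [ 9.99000e-01 -3.90000e-02  5.78701e+02 -1.31150e+01] -0.039
   peg 11 [622.2 -23.   65.3] [618. -26.  65.] [627. -20.  66.]
```

```bash
cat > meas2.py <<'E'
from h import *
import io,contextlib
with contextlib.redirect_stdout(io.StringIO()): exec(open('meas.py').read())
yaw=0.238; R=np.array([[np.cos(yaw),-np.sin(yaw)],[np.sin(yaw),np.cos(yaw)]])
for n,r in zip(V,rim):
    K=r[:,:2]@R
    x0=np.percentile(K[:,0],1); fr=K[(K[:,0]<x0+14)]
    xs=[np.percentile(fr[(fr[:,1]>=l)&(fr[:,1]<l+20)][:,0],3).round(1) for l in range(-100,140,40) if ((fr[:,1]>=l)&(fr[:,1]<l+20)).sum()>5]
    print(n,'front x',x0.round(1),xs,'back x',np.percentile(K[:,0],99).round(1),'front wall y',np.percentile(fr[:,1],[.5,1,3,97,99,99.5]).round(1))
ox=None
E
python3 meas2.py
```

```text
side front x 511.3 [np.float64(512.6), np.float64(511.3), np.float64(511.8), np.float64(511.3), np.float64(511.9), np.float64(510.3)] back x 700.7 front wall y [-138.1 -135.8 -130.6  114.8  121.9  123.3]
scene front x 507.2 [np.float64(510.2), np.float64(507.3), np.float64(508.3), np.float64(509.2), np.float64(507.0), np.float64(507.6)] back x 693.8 front wall y [-136.6 -133.5 -128.   120.2  126.   127.9]
w1 front x 512.0 [np.float64(512.3), np.float64(512.2), np.float64(512.2), np.float64(511.7), np.float64(511.7)] back x 608.0 front wall y [-141.  -140.  -137.    67.    72.1   73.8]
w2 front x 512.2 [np.float64(512.4), np.float64(512.8), np.float64(512.6), np.float64(512.7), np.float64(512.4), np.float64(511.0)] back x 610.7 front wall y [-139.6 -138.4 -134.2  118.4  122.8  123.7]
```

```bash
cat >> h.py <<'E'
KO=np.array([593.6,136.3,0]); KY=0.238
KR=np.array([[np.cos(KY),-np.sin(KY),0],[np.sin(KY),np.cos(KY),0],[0,0,1]])
def k2w(p): return KO+KR@np.asarray(p,float)
def w2k(P): return (P-KO)@KR
def lean(yaw,t): # tool z leans: down and forward along yaw; tool y horizontal (closes sideways)
    x=np.array([np.cos(yaw),np.sin(yaw),0]); z=np.sin(t)*x+np.array([0,0,-np.cos(t)]); y=np.cross([0,0,1],x)
    return np.stack([np.cross(y,z),y,z],1)
def pitch(yaw,t): # same z, tool y in the vertical plane of yaw
    A=lean(yaw,t); return np.stack([A[:,1],-A[:,0],A[:,2]],1)
def rz(R,a):  # turn about the tool's own z
    return R@cv2.Rodrigues(np.array([0,0,float(a)]))[0]
G=-grip_point_offset
def tcp(g,R): return np.asarray(g,float)+G*R[:,2]
E
python3 - <<'E'
from h import *
d=pickle.load(open('c0.pkl','rb')); w=pickle.load(open('w0.pkl','rb'))
for n,c in {"side":d["side"],"scene":d["scene"],"w2":w[1]}.items():
    W=cloud(c);K=w2k(W); hsv=cv2.cvtColor(c["image"],cv2.COLOR_BGR2HSV)
    x,y,z=K[...,0]-95,K[...,1],K[...,2]-45
    r=np.hypot(x,z); a=np.arctan2(z,-x)
    m=(abs(y)<45)&(r>231)&(r<252)&(a>.5)&(a<1.4); print(n,'bar',m.sum(),np.percentile(a[m],[10,50,90]).round(3)-.153,np.median(r[m]).round(1))
    # roof plane: points at hood height 50-60 for a0
    m=(abs(y)<120)&(r<200)&(r>60)&(a>.5)&(a<1.6)
    if m.sum()>50:
        best=max(np.arange(.6,1.,.005),key=lambda q:(abs((x*np.sin(q)+z*np.cos(q))[m]-56)<2).sum()); print('  roof angle',best,m.sum())
    kw=(abs(K[...,0])<80)&(K[...,1]>-100)&(K[...,1]<118)&(K[...,2]>27)&(K[...,2]<82)
    q=K[kw]; print('  kept wedge x,y',np.percentile(q,[1,50,99],axis=0).round().tolist())
    for nm,(lo,hi,b) in {'mill':(60,180,(250,480,150,400)),'wheel':(20,60,(250,480,60,260)),'card':(20,65,(300,430,-80,40)),'wedge':(15,60,(480,720,-330,-100))}.items():
        m=(W[...,2]>lo)&(W[...,2]<hi)&(W[...,0]>b[0])&(W[...,0]<b[1])&(W[...,1]>b[2])&(W[...,1]<b[3])
        if m.sum()>20: print('  ',nm,np.percentile(W[m],[2,98],axis=0).round().tolist())
# IK
B=np.array([465,-159.5,27])
for t in (30,35,40,45):
    R=lean(-.456,np.radians(t)); Rp=lean(KY,np.radians(t))
    for s in(0,np.pi):
        f=lambda g,R:(lambda q: None if q is None else np.round(q,2).tolist())(inverse_kinematics(tcp(g,R),rz(R,s)))
        print(t,round(s),f(B,R),f(k2w([-5,-60,46]),Rp))
for a in(.85,.5,0):
    bar=k2w([95-237*np.cos(a+.153),-10,45+237*np.sin(a+.153)])
    for t in(40,50,60,70):
        for s in(0,np.pi): 
            R=rz(pitch(KY,np.radians(t)),s);q=inverse_kinematics(tcp(bar,R),R); print('bar',a,t,round(s),None if q is None else np.round(q,2).tolist())
E
```

```text
side bar 162 [0.852 0.869 0.89 ] 242.8
  roof angle 0.7250000000000001 1494
  kept wedge x,y [[-63.0, 28.0, 28.0], [-38.0, 65.0, 74.0], [50.0, 101.0, 80.0]]
   mill [[357.0, 284.0, 62.0], [394.0, 323.0, 168.0]]
   wheel [[326.0, 154.0, 23.0], [478.0, 246.0, 48.0]]
   card [[362.0, -30.0, 21.0], [373.0, 31.0, 62.0]]
   wedge [[483.0, -328.0, 16.0], [715.0, -134.0, 53.0]]
scene bar 80 [0.841 0.861 0.881] 242.3
  roof angle 0.8600000000000002 974
  kept wedge x,y [[-72.0, -78.0, 27.0], [-40.0, 62.0, 71.0], [64.0, 106.0, 82.0]]
   mill [[353.0, 281.0, 63.0], [391.0, 321.0, 164.0]]
   wheel [[325.0, 149.0, 22.0], [478.0, 245.0, 53.0]]
   card [[357.0, -30.0, 21.0], [371.0, 29.0, 63.0]]
   wedge [[484.0, -329.0, 16.0], [713.0, -141.0, 56.0]]
w2 bar 2390 [0.854 0.876 0.891] 241.5
  roof angle 0.605 9381
  kept wedge x,y [[-62.0, 25.0, 31.0], [-36.0, 53.0, 77.0], [-5.0, 94.0, 80.0]]
   mill [[364.0, 274.0, 62.0], [405.0, 311.0, 169.0]]
   wheel [[336.0, 142.0, 26.0], [476.0, 239.0, 47.0]]
   card [[364.0, -30.0, 21.0], [373.0, 28.0, 60.0]]
   wedge [[482.0, -328.0, 16.0], [645.0, -140.0, 50.
[... 355 characters left out ...]
63, 1.36]
45 0 None [0.71, 1.31, -1.28, 2.28, 2.41, 1.11, -0.1]
45 3 None [-0.35, 0.83, 0.17, 2.33, 3.27, 0.81, 1.39]
bar 0.85 40 0 [-0.05, 0.28, -0.35, 2.27, 2.08, 0.19, -2.14]
bar 0.85 40 3 [-0.14, 0.27, -0.25, 2.28, 2.18, 0.17, 0.89]
bar 0.85 50 0 [0.25, 0.37, -0.72, 2.38, 2.49, 0.52, -2.49]
bar 0.85 50 3 [0.19, 0.36, -0.65, 2.38, 2.53, 0.51, 0.6]
bar 0.85 60 0 None
bar 0.85 60 3 None
bar 0.85 70 0 None
bar 0.85 70 3 None
bar 0.5 40 0 None
bar 0.5 40 3 None
bar 0.5 50 0 None
bar 0.5 50 3 None
bar 0.5 60 0 None
bar 0.5 60 3 None
bar 0.5 70 0 None
bar 0.5 70 3 None
bar 0 40 0 None
bar 0 40 3 None
bar 0 50 0 None
bar 0 50 3 None
bar 0 60 0 None
bar 0 60 3 None
bar 0 70 0 None
bar 0 70 3 None
```

```bash
cat > grid.py <<'E'
from h import *
import time
t0=time.time();n=0
def barpt(a,y): return k2w([95-237*np.cos(a+.153),y,45+237*np.sin(a+.153)])
def barR(te,h): # te: lean from vertical seen in the xz plane, h: sideways heading angle (+ = fingers point left)
    z=np.array([np.sin(te)*np.cos(h),np.sin(h),-np.cos(te)*np.cos(h)]); c=np.cross(z,[0,1,0]); c/=np.linalg.norm(c)
    return KR@np.stack([np.cross(c,z),c,z],1)
if __name__=="__main__":
    for a in(0,.3,.6,.86):
        for te in range(-60,91,15):
            row=[]
            for h in range(-75,76,15):
                R=barR(np.radians(te),np.radians(h)); ok=''
                for s in(0,np.pi):
                    q=inverse_kinematics(tcp(barpt(a,0),R),rz(R,s)); ok+='X' if q is not None else '.'
                row.append(ok)
            print(a,te,*row)
    print(time.time()-t0)
E
timeout 400 python3 grid.py
```

```text
0 -60 XX XX XX XX XX XX XX XX XX XX XX
0 -45 XX XX XX XX XX XX XX XX XX XX XX
0 -30 XX XX XX XX XX XX XX XX XX XX XX
0 -15 XX XX XX XX XX XX XX XX XX XX XX
0 0 XX XX XX XX XX XX XX XX XX XX XX
0 15 XX XX XX XX XX XX XX XX XX XX XX
0 30 XX XX XX XX .. .. .. XX XX XX XX
0 45 XX XX .X .. .. .. .. .. X. XX XX
0 60 XX XX XX .. .. .. .. .. XX XX XX
0 75 XX XX .X .. .. .. .. .. XX XX XX
0 90 XX XX .X .. .. .. .. XX XX XX XX
0.3 -60 XX XX XX XX XX X. XX XX XX XX XX
0.3 -45 XX XX XX XX XX XX XX XX XX XX XX
0.3 -30 XX XX XX XX XX XX XX XX XX XX XX
0.3 -15 XX XX XX XX XX XX XX XX XX XX XX
0.3 0 XX XX XX XX XX XX XX XX XX XX XX
0.3 15 XX XX XX XX XX XX XX XX XX XX XX
0.3 30 XX XX XX XX XX XX XX XX XX XX XX
0.3 45 XX XX XX .. .. .. .. .. XX XX XX
0.3 60 XX XX .X .. .. .. .. .. XX XX XX
0.3 75 XX XX .X .. .. .. .. .. .X XX XX
0.3 90 XX XX .X .. .. .. .. .. XX XX XX
0.6 -60 XX XX XX XX .. .. .. XX XX XX XX
0.6 -45 XX XX XX XX XX X. XX XX XX XX XX
0.6 -30 XX XX XX XX XX XX XX XX XX XX XX
0.6 -15 XX XX XX XX XX XX XX XX XX XX XX
0.6 0 XX XX XX XX XX XX XX XX XX XX XX
0.6 15 XX XX XX XX XX XX XX XX XX XX XX
0.6 30 XX XX XX XX XX XX XX XX XX XX XX
0.6 45 XX XX XX XX X. .. XX XX XX XX XX
0.6 60 XX XX XX .. .. .. .. .. XX XX XX
0.6 75 XX XX .X .. .. .. .. .. .X XX XX
0.6 90 XX XX .X .. .. .. .. .. .X XX XX
0.86 -60 XX XX XX .. .. .. .. .. XX XX XX
0.86 -45 XX XX XX XX X. X. X. XX XX XX XX
0.86 -30 X. X. X. X. XX XX XX XX XX X. X.
0.86 -15 XX XX XX XX XX XX XX XX XX XX XX
0.86 0 XX XX XX XX XX XX XX XX XX XX XX
0.86 15 XX XX XX XX XX XX XX XX XX XX XX
0.86 30 XX XX XX XX XX XX XX XX XX XX XX
0.86 45 XX XX XX XX XX XX XX XX XX XX XX
0.86 60 XX XX XX XX .. .. .. XX XX XX XX
0.86 75 XX XX .X .X .. .. .. XX .X XX XX
0.86 90 XX XX .X .X .. .. .. XX .X XX XX
25.212535619735718
```

```bash
cat > ik.py <<'E'
from h import *
from grid import barpt,barR
d=pickle.load(open('c0.pkl','rb'));print('cutwedge',pt(d["side"],277,198).round())
def show(n,g,R):
    o=[]
    for s in(0,np.pi):
        q=inverse_kinematics(tcp(g,R),rz(R,s)); o.append(None if q is None else np.round(q,2).tolist())
    print(n,*o)
B=np.array([465,-159.5,27]); L=-.456
for t in(35,38,42):
    T=np.radians(t)
    R=lean(L+np.pi,T); show(f'pick{t}',B,R); show('  above',B-80*R[:,2],R)
    R=lean(KY,T); 
    for s in(0,60,120,160): show(f'  place s{s}',k2w([5,-60,46])-s*R[:,2],R)
for a,te,h in((.87,48,45),(.6,51,45),(.3,55,45),(0,60,45),(0,55,50)):
    R=barR(np.radians(te),np.radians(h)); show(f'bar{a}',barpt(a,-20),R); show('  back',barpt(a,-20)-90*R[:,2],R)
E
python3 ik.py
```

```text
cutwedge [ 604. -193.   50.]
pick35 [0.39, 0.95, -0.18, 1.59, 0.02, 1.21, -1.8] [0.63, 1.02, -0.57, 1.58, 0.32, 1.28, 1.07]
  above [0.38, 0.91, -0.16, 1.45, 0.0, 1.38, -1.79] [0.63, 0.97, -0.59, 1.44, 0.29, 1.45, 1.1]
  place s0 [0.67, 1.2, -1.28, 2.17, 2.09, 0.99, 0.05] [-0.35, 0.76, 0.18, 2.22, 3.39, 0.45, 1.29]
  place s60 [0.69, 1.02, -1.28, 2.25, 2.01, 0.89, -0.02] [-0.35, 0.62, 0.18, 2.3, 3.41, 0.39, 1.29]
  place s120 [0.73, 0.81, -1.27, 2.31, 1.91, 0.75, -0.06] [-0.36, 0.47, 0.18, 2.36, 3.44, 0.31, 1.27]
  place s160 [0.76, 0.65, -1.27, 2.35, 1.83, 0.62, -0.07] [-0.36, 0.36, 0.18, 2.4, 3.49, 0.23, 1.23]
pick38 [0.39, 0.98, -0.17, 1.55, 0.01, 1.27, -1.79] [0.62, 1.04, -0.57, 1.54, 0.3, 1.34, 1.08]
  above [0.38, 0.95, -0.15, 1.4, -0.01, 1.45, -1.78] [0.62, 1.01, -0.59, 1.39, 0.28, 1.52, 1.11]
  place s0 [0.68, 1.23, -1.28, 2.2, 2.19, 1.01, 0.0] [-0.35, 0.77, 0.17, 2.25, 3.34, 0.55, 1.33]
  place s60 [0.7, 1.05, -1.28, 2.29, 2.12, 0.93, -0.09] [-0.35, 0.64, 0.17, 2.34, 3.35, 0.5, 1.35]
  place s120 [0.73, 0.83, -1.27, 2.36, 2.05, 0.79, -0.18] [-0.35, 0.49, 0.18, 2.41, 3.36, 0.
[... 686 characters left out ...]
7, 2.18, -0.51, 0.22, 1.37] [1.11, 1.05, -1.27, 2.18, -0.51, 0.22, -1.77]
  back [1.3, 0.93, -1.27, 2.16, -0.53, 0.46, 1.39] [1.19, 0.78, -1.06, 2.17, -0.89, 0.58, -1.4]
bar0.3 [1.27, 1.49, -1.48, 2.27, 1.18, 0.32, -0.03] None
  back [1.4, 1.14, -1.28, 2.26, -0.3, 0.34, 1.39] [1.28, 0.97, -1.06, 2.26, -0.9, 0.46, -1.16]
bar0 [1.32, 1.61, -1.31, 2.28, 1.29, 0.22, 0.13] [-0.18, 1.24, 0.64, 2.35, 4.4, 1.89, -0.27]
  back [1.51, 1.48, -1.3, 2.28, 0.46, 0.32, 0.93] [1.21, 1.09, -0.83, 2.29, -1.16, 0.51, -0.62]
bar0 [1.29, 1.58, -1.31, 2.21, 0.79, 0.31, 0.53] [1.07, 1.24, -0.94, 2.22, -1.1, 0.34, -0.79]
  back [1.45, 1.44, -1.29, 2.19, 0.3, 0.46, 0.99] [0.88, 0.93, -0.44, 2.21, -1.24, 0.87, -0.65]
```

```bash
cat > pick.py <<'E'
from h import *
B=np.array([465,-159.5,27]); R=rz(lean(-.456+np.pi,np.radians(38)),np.pi)
movep(tcp(B-90*R[:,2],R),R)
print(movel(tcp(B,R),R,max_speed=120,guard=15)); s=read_state();print(s["eef_pos"],s["ft_force"])
clamp(); s=read_state();print(s["finger_gap"],s["gripper_force"])
movel(tcp(B+[0,0,140],R),R,max_speed=200)
s=read_state();print(s["time"],s["finger_gap"],s["ft_force"],np.round(s["qpos"],2))
cv2.imwrite('pics/pick.png',camera("side")["image"])
for n,g,t,yaw in(('v1',[450,-110,260],0,1.2),('v2',[450,-60,260],0,KY),('v3',[450,-60,260],15,KY),('v4',[470,0,230],25,KY)):
    Q=rz(lean(yaw,np.radians(t)),np.pi); q=inverse_kinematics(tcp(g,Q),Q); print(n,None if q is None else np.round(q,2))
Q=rz(lean(KY,np.radians(38)),np.pi)
for sft in(120,60,0):
  q=inverse_kinematics(tcp(k2w([5,-60,46])-sft*Q[:,2],Q),Q); print(np.round(q,2))
E
python3 pick.py
```

```text
False
[ 455.30213907 -154.62841507   12.71040619] [0.06336495 0.88127157 0.80949771]
57.91907624184363 64.66587496282997
7.7917 57.61485948646731 [-0.43226837 -0.0605067  -3.13142534] [ 0.66  0.86 -0.64  1.52  0.22  1.53  1.08]
v1 [ 0.43  0.27 -0.38  1.98  0.13  0.91 -0.39]
v2 [ 0.15  0.24 -0.17  2.01  0.05  0.89 -1.39]
v3 [ 0.34  0.14 -0.32  2.18 -0.05  0.58 -1.26]
v4 [-0.07  0.16 -0.01  2.33 -0.27  0.23 -1.16]
[ 0.31  0.54 -0.65  2.38  2.5   0.45  2.34]
[ 0.3   0.7  -0.65  2.3   2.51  0.54  2.39]
[ 0.29  0.84 -0.65  2.21  2.52  0.6   2.45]
```

View pics/pick.png

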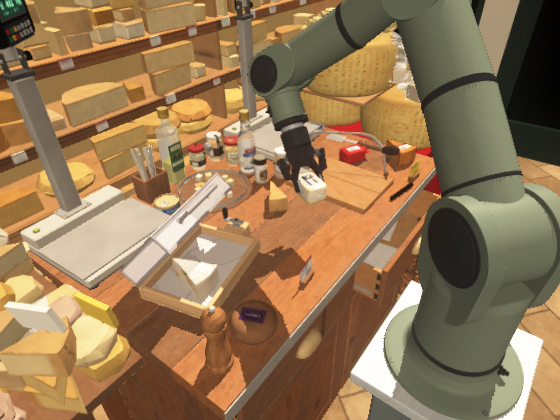

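Run:
```python
from h import *
def rep(n):
    s=read_state();print(n,s["time"],np.round(s["eef_pos"]),np.round(s["tool_rot"][:,2],2),s["finger_gap"].__round__(1))
goto_joints([.5,.15,-.64,2.2,.22,.55,1.08]);rep('W1')
goto_joints([.31,.28,-.65,2.38,2.5,.45,2.34]);rep('W2')
Q=rz(lean(KY,np.radians(38)),np.pi)
for sft in(115,60,0):
  q=inverse_kinematics(tcp(k2w([5,-60,46])-sft*Q[:,2],Q),Q); print(np.round(q,2))
c=camera("side"); cv2.imwrite('pics/w2.png',c["image"])
```

```text
W1 8.925 [457. -25. 240.] [ 0.28  0.01 -0.96] 57.7
W2 10.9667 [586.  46. 262.] [ 0.78  0.07 -0.63] 57.6
[ 0.3   0.55 -0.64  2.37  2.51  0.46  2.33]
[ 0.27  0.69 -0.62  2.31  2.54  0.53  2.35]
[ 0.26  0.83 -0.61  2.22  2.56  0.58  2.39]
```

View pics/w2.png

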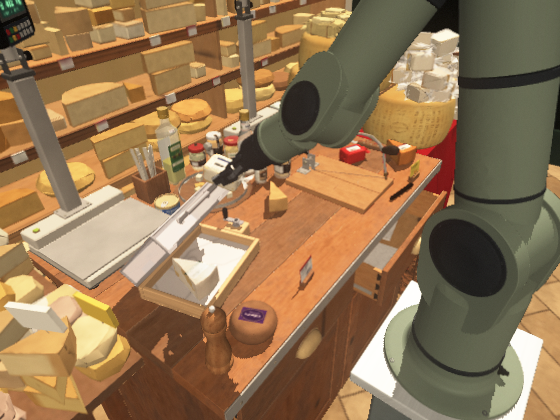

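Run:
```python
from h import *
s=read_state();print(s["ft_force"],s["torque"])
d=camera("side");d0=pickle.load(open('c0.pkl','rb'))
Q=rz(lean(KY,np.radians(38)),np.pi)
for x in(-80,-95,-110,-125):
  for z in(160,200,240,280):
    for t in(38,48):
      Q=rz(lean(KY,np.radians(t)),np.pi)
      q=inverse_kinematics(tcp(k2w([x,-62,z]),Q),Q); 
      if q is not None: print(x,z,t,np.round(q,2))
# hood check: left part of the hood not hidden
K=w2k(cloud(d));K0=w2k(cloud(d0["side"]))
m=(K[...,1]>60)&(K[...,1]<134)&(K[...,2]>90)&(abs(K[...,0])<140)
D=(d["range_z"]-d0["side"]["range_z"])[m]; print('hood depth change',m.sum(),np.percentile(D,[5,50,95]).round(1))
```

```text
[  0.30427875 -51.22793625  14.53410521] [-6.93038234 -1.82139066 -8.36174491]
-80 160 38 [ 0.32  0.47 -0.64  2.39  2.5   0.4   2.32]
-80 200 38 [ 0.3   0.35 -0.6   2.37  2.42  0.26  2.38]
-80 240 38 [-0.73  0.26  0.62  2.38  4.15  0.22  0.57]
-80 280 48 [ 0.53  0.21 -0.8   2.4   2.69  0.28  2.1 ]
-95 160 38 [ 0.34  0.46 -0.66  2.43  2.52  0.41  2.3 ]
-95 200 38 [ 0.33  0.34 -0.63  2.4   2.45  0.27  2.34]
-95 240 38 [-0.74  0.23  0.62  2.41  4.09  0.22  0.64]
hood depth change 897 [-3.6  0.3  4.3]
```

The hidden side shows contact force: the held block is against the hood bar's right end at side (215,175). I'll back off along the same path and change arm posture over the free table to the right.

Run:
```python
from h import *
def rep(n):
    s=read_state();print(n,round(s["time"],1),np.round(s["eef_pos"]),np.round(s["tool_rot"][:,2],2),round(s["finger_gap"],1),np.round(s["ft_force"],1))
A=np.array([.5,.15,-.64,2.2,.22,.55,1.08]);Bq=np.array([.31,.28,-.65,2.38,2.5,.45,2.34])
goto_joints(Bq+.15*(A-Bq));rep('back')
q=Bq+.15*(A-Bq); q[0]-=.42; goto_joints(q);rep('right')
q=Bq.copy(); q[0]=-.11; goto_joints(q); rep('W2r')
c=camera("side"); cv2.imwrite('pics/w2r.png',c["image"])
K=w2k(cloud(c));x,y,z=K[...,0]-95,K[...,1],K[...,2]-45;r=np.hypot(x,z);a=np.arctan2(z,-x)
m=(abs(y)<45)&(r>231)&(r<252)&(a>.5)&(a<1.4);print('bar',m.sum(),np.median(a[m])-.153)
Q=rz(lean(KY,np.radians(38)),np.pi)
for sft in(120,60,0):
  q=inverse_kinematics(tcp(k2w([5,-60,46])-sft*Q[:,2],Q),Q); print(np.round(q,2))
```

```text
back 11.5 [582.  -1. 261.] [ 0.75 -0.06 -0.66] 57.7 [-0.2  0.2 -2.7]
right 12.4 [532. 235. 261.] [ 0.71  0.25 -0.66] 57.5 [-0.1  0.5 -2. ]
W2r 12.9 [510. 286. 260.] [ 0.67  0.39 -0.63] 57.6 [ 0.5 -0.4 -2. ]
bar 0 nan
[ 0.21  0.51 -0.52  2.38  2.63  0.42  2.18]
[ 0.17  0.66 -0.49  2.31  2.67  0.5   2.19]
[ 0.14  0.79 -0.45  2.22  2.7   0.54  2.19]
  return _methods._mean(a, axis=axis, dtype=dtype,
  ret = ret.dtype.type(ret / rcount)
```

View pics/w2r.png

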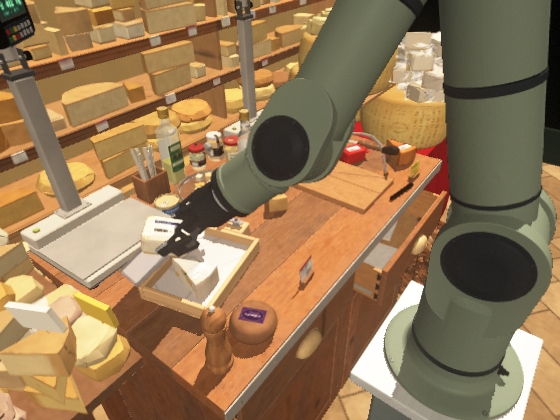

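I mistook joint 1's sign, so the arm swung left over the hood; I'll raise it well clear and bring it back to the right, then check the hood.

```bash
cat >> h.py <<'E'
def rep(n):
    s=read_state();print(n,round(s["time"],1),np.round(s["eef_pos"]),np.round(s["tool_rot"][:,2],2),round(s["finger_gap"],1),np.round(s["ft_force"],1))
def hood(n="side"):
    c=camera(n);K=w2k(cloud(c));x,y,z=K[...,0]-95,K[...,1],K[...,2]-45;r=np.hypot(x,z);a=np.arctan2(z,-x)
    m=(abs(y)<45)&(r>231)&(r<252)&(a>-.1)&(a<1.4);print(n,'bar',m.sum(),(np.percentile(a[m],[10,50,90])-.153).round(3) if m.any() else '')
    return c
E
python3 - <<'E'
from h import *
q=np.array(read_state()["qpos"]); q[1]=-.05; goto_joints(q); rep('up')
q[0]=.75; goto_joints(q); rep('right')
c=hood(); hood("scene")
d0=pickle.load(open('c0.pkl','rb'))
im=cv2.resize(c["image"][140:340,90:290],(580,580),interpolation=cv2.INTER_CUBIC); cv2.imwrite('pics/hood.png',im)
for n,g in(('kept',[28,100]),): 
    K=w2k(cloud(c)); q=K[(abs(K[...,0])<80)&(K[...,1]>-100)&(K[...,1]<118)&(K[...,2]>27)&(K[...,2]<82)]; print(np.percentile(q,[1,50,99],axis=0).round().tolist())
E
```

```text
up 13.7 [501. 285. 436.] [ 0.83  0.41 -0.37] 57.6 [ 0.4 -0.7 -3.5]
right 15.3 [ 544. -191.  437.] [ 0.86 -0.36 -0.37] 57.8 [ 0.2 -0.6 -2.9]
side bar 168 [0.832 0.851 0.875]
scene bar 80 [0.821 0.841 0.861]
[[-63.0, 29.0, 28.0], [-38.0, 65.0, 74.0], [50.0, 101.0, 80.0]]
```

View pics/hood.png

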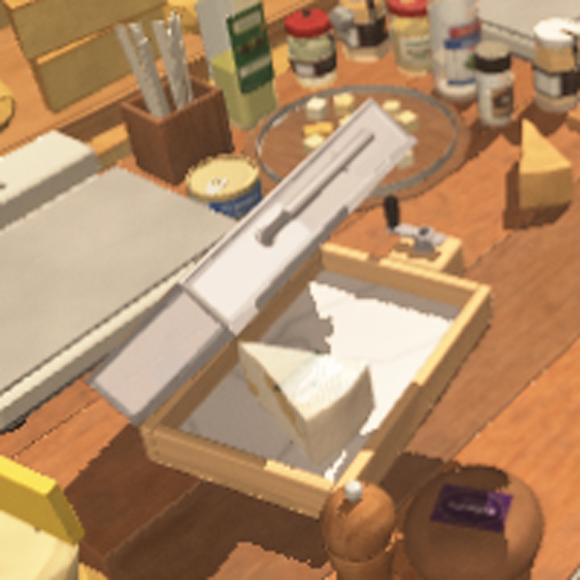

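The hood still stands at about 0.85 and the tray and wedge are untouched (hood crop: bar (320,185), wedge (310,395), peg (392,215)). I'll come in from the right, low.

Run:
```python
from h import *
Q=rz(lean(KY,np.radians(38)),np.pi); g=k2w([5,-61,48])
q=np.array([.3,.55,-.64,2.37,2.51,.46,2.33]); q[0]=.8
goto_joints(q); rep('low right')
q[0]=.3; goto_joints(q); rep('s120')
print(tcp(g-120*Q[:,2],Q).round(), Q[:,2].round(2))
movel(tcp(g-110*Q[:,2],Q),Q,max_speed=60); rep('s110')
c=hood()
# block in the tool frame
P=cloud(c);s=read_state();T=(P-s["eef_pos"])@s["tool_rot"]; hsv=cv2.cvtColor(c["image"],cv2.COLOR_BGR2HSV)
m=(np.linalg.norm(P-s["eef_pos"],axis=-1)<95)&(hsv[...,1]<90)&(hsv[...,2]>110)&(abs(T[...,1])<29)
W=P[m]; print(len(W)); top=W[W[:,2]>np.percentile(W[:,2],50)]
u,sv,vt=np.linalg.svd(top-top.mean(0),full_matrices=False); print('normal',vt[2].round(2),sv.round(),np.percentile(W,[2,98],axis=0).round().tolist())
cv2.imwrite('pics/pre.png',np.hstack([cv2.resize(c["image"][100:310,90:300],(400,400),interpolation=cv2.INTER_CUBIC),cv2.resize(camera("wrist")["image"],(400,400))]))
```

```text
low right 16.6 [ 522. -210.  124.] [ 0.6  -0.16 -0.78] 57.4 [ 0.  -0.5 -3.3]
s120 17.7 [558.  65. 123.] [ 0.6   0.14 -0.79] 57.6 [-0.1 -0.  -2.7]
[552.  63. 128.] [ 0.6   0.15 -0.79]
s110 17.9 [558.  64. 120.] [ 0.6   0.14 -0.79] 57.5 [-0.4  0.1 -2.2]
side bar 283 [0.43  0.836 0.87 ]
632
normal [-0.58 -0.52  0.62] [435. 269. 198.] [[485.0, 34.0, 47.0], [595.0, 96.0, 205.0]]
```

View pics/pre.png

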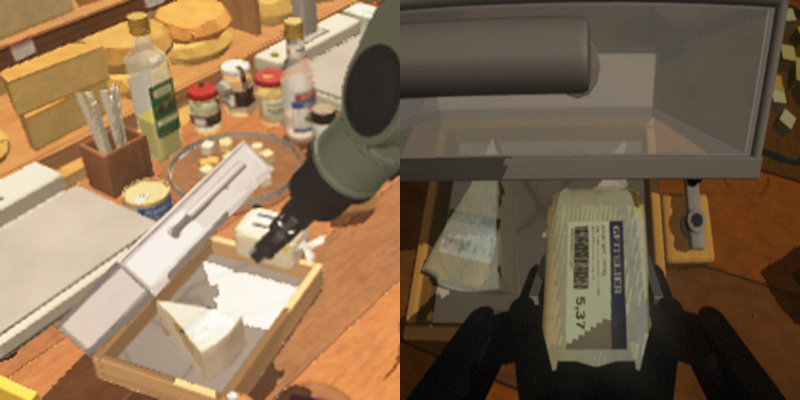

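Left: block at (275,232) just in front of the hood, with its twist to the front at (315,245). Right (wrist): block (597,270), kept wedge (470,240), catch (693,220). I'll measure its tilt from the wrist view.

```bash
cat > tilt.py <<'E'
from h import *
c=camera("wrist");P=cloud(c)[200:362,112:170] if 0 else cloud(c)
s=read_state();T=(P-s["eef_pos"])@s["tool_rot"]; hsv=cv2.cvtColor(c["image"],cv2.COLOR_BGR2HSV)
u,v=np.meshgrid(np.arange(560),np.arange(420))
m=(u>225)&(u<335)&(v>220)&(v<350)&(hsv[...,2]>60)
W=P[m];W=W[np.isfinite(W).all(1)];W=W[abs(W[:,2]-np.median(W[:,2]))<25]
A=np.c_[W[:,:2],np.ones(len(W))]
for _ in range(3):
    k,*_r=np.linalg.lstsq(A,W[:,2],rcond=None); e=abs(A@k-W[:,2]); W=W[e<max(2,np.percentile(e,85))];A=np.c_[W[:,:2],np.ones(len(W))]
n=np.array([-k[0],-k[1],1]);n/=np.linalg.norm(n);print('normal keeper',(KR.T@n).round(3),'resid',e.mean().round(2),'centre keeper',w2k(W.mean(0)).round(1),'grasp keeper',w2k(s["eef_pos"]-G*s["tool_rot"][:,2]).round(1))
K=w2k(W);print(np.percentile(K,[1,99],axis=0).round(1).tolist(), 'rect',cv2.minAreaRect(K[:,:2].astype(np.float32)))
E
python3 tilt.py
```

```text
normal keeper [-0.002  0.005  1.   ] resid 0.62 centre keeper [-57.1 -62.8 158.8] grasp keeper [-62.8 -61.4 134.6]
[[-80.8, -84.7, 157.0], [-32.4, -42.8, 160.5]] rect ((-56.435882568359375, -63.861541748046875), (44.86212921142578, 49.61539077758789), 89.94023895263672)
```

```bash
python3 - <<'E'
from h import *
Q=rz(lean(KY,np.radians(38)),np.pi)
g=k2w([5,-61,50])
print(movel(tcp(g,Q),Q,max_speed=90,guard=15)); rep('in')
print(movel(tcp(k2w([5,-61,38]),Q),Q,max_speed=15,guard=5)); rep('down'); print(w2k(read_state()["eef_pos"]).round(1))
open_gripper(); wait(.2); rep('open')
s=read_state(); p=np.array(s["eef_pos"])
movel(p-115*Q[:,2],Q,max_speed=120); rep('out')
hood()
E
cat tilt.py | sed 's/u>225/u>200/' > /dev/null
python3 - <<'E'
import sys; sys.path.insert(0,'.')
from h import *
c=camera("wrist");pickle.dump(c,open('w3.pkl','wb'));cv2.imwrite('pics/placed.png',c["image"])
E
```

```text
False
in 19.4 [624.  81.  36.] [ 0.6   0.15 -0.79] 57.7 [-0.3  0.  -3.6]
True
down 20.0 [624.  81.  27.] [ 0.6   0.15 -0.79] 57.5 [-1.2 -0.9  8.2]
[ 16.9 -61.   27.5]
open 20.6 [624.  81.  27.] [ 0.6   0.15 -0.79] 85.4 [-0.2 -0.1  0.4]
out 21.7 [555.  64. 117.] [ 0.6   0.15 -0.79] 85.6 [-0.4  0.6 -0.9]
side bar 270 [0.436 0.837 0.87 ]
```

View pics/placed.png

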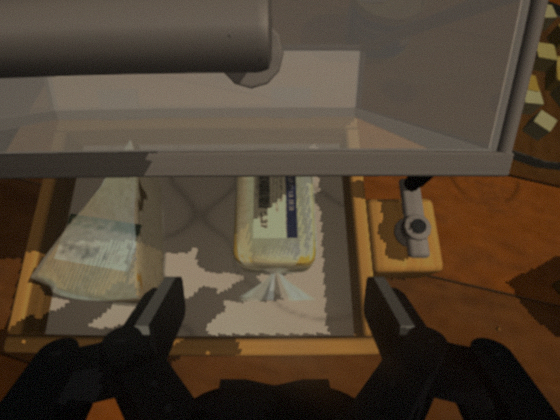

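The block lies flat beside the wedge (275,225), and the catch is open with pivot (415,228) and peg (418,183). Now I'll leave to the right and plan the hood closing.

```bash
cat > chain.py <<'E'
from h import *
from grid import barpt,barR
def chain(h,t0,t1,s,y=-10,a0=.85):
    out=[]
    for a in np.linspace(a0,0,6):
        te=t1+(t0-t1)*a/a0; R=rz(barR(np.radians(te),np.radians(h)),s)
        for b in ((60,0) if a==a0 else (0,60) if a==0 else (0,)):
            q=inverse_kinematics(tcp(barpt(a,y)-b*R[:,2],R),R)
            if q is None: return None
            out.append(q)
    return np.array(out)
def scan():
    for s in(0,np.pi):
        for h in(40,45,50,55,60):
            for t0,t1 in((45,50),(45,60),(55,60),(45,70),(50,50)):
                C=chain(h,t0,t1,s)
                if C is not None:
                    st=abs(np.diff(C,axis=0)).max()
                    if st<.8: print(round(s),h,t0,t1,'step',st.round(2),'j5',C[:,4].min().round(2),C[:,4].max().round(2),'j6min',C[:,5].min().round(2),'j7',C[:,6].min().round(2),C[:,6].max().round(2),'j4',C[:,3].max().round(2))
E
python3 - <<'E'
from h import *
from chain import *
q=np.array(read_state()["qpos"]); q[0]=.85; goto_joints(q); rep('r')
q[1]=.1; q[0]=1.1; goto_joints(q); rep('up')
goto_joints([1.3,.5,-.42,2.05,-1.1,.9,-1.3]); rep('re')
scan()
E
```

```text
r 22.9 [ 509. -230.  117.] [ 0.59 -0.18 -0.79] 85.4 [0.4 1.  0.8]
up 24.0 [ 453. -383.  365.] [ 0.66 -0.59 -0.47] 85.6 [-0.1  0.2 -1.3]
re 27.2 [ 451. -288.  260.] [ 0.71  0.43 -0.56] 85.5 [1. 0. 1.]
0 50 45 50 step 0.43 j5 -0.38 0.84 j6min 0.25 j7 0.37 1.09 j4 2.22
0 50 45 60 step 0.54 j5 -0.38 0.9 j6min 0.2 j7 0.53 1.26 j4 2.24
0 50 50 50 step 0.46 j5 -0.46 0.84 j6min 0.24 j7 0.37 1.26 j4 2.22
0 55 45 50 step 0.3 j5 -0.33 0.56 j6min 0.37 j7 0.66 1.09 j4 2.16
0 55 45 60 step 0.33 j5 -0.33 0.57 j6min 0.33 j7 0.86 1.22 j4 2.17
0 55 55 60 step 0.35 j5 -0.47 0.57 j6min 0.32 j7 0.86 1.43 j4 2.18
0 55 45 70 step 0.34 j5 -0.35 0.55 j6min 0.31 j7 1.03 1.35 j4 2.18
0 55 50 50 step 0.3 j5 -0.39 0.56 j6min 0.36 j7 0.66 1.22 j4 2.16
0 60 45 50 step 0.23 j5 -0.29 0.41 j6min 0.48 j7 0.82 1.09 j4 2.09
0 60 45 60 step 0.24 j5 -0.29 0.41 j6min 0.45 j7 1.03 1.2 j4 2.11
0 60 55 60 step 0.25 j5 -0.4 0.41 j6min 0.44 j7 1.03 1.37 j4 2.11
0 60 45 70 step 0.25 j5 -0.3 0.39 j6min 0.43 j7 1.04 1.34 j4 2.11
0 60 50 50 step 0.23 j5 -0.34 0.41 j6min 0.48 j7 0.82 1.2 j4 2.1
3 50 45 50 step 0.23 j5 -1.26 -1.06 j6
[... 297 characters left out ...]
77 j4 2.23
3 55 45 50 step 0.17 j5 -1.18 -1.0 j6min 0.59 j7 -1.5 -0.85 j4 2.17
3 55 45 60 step 0.23 j5 -1.18 -1.0 j6min 0.51 j7 -1.5 -0.63 j4 2.18
3 55 55 60 step 0.22 j5 -1.17 -1.05 j6min 0.52 j7 -1.22 -0.63 j4 2.18
3 55 45 70 step 0.25 j5 -1.16 -1.0 j6min 0.52 j7 -1.5 -0.44 j4 2.19
3 55 50 50 step 0.17 j5 -1.18 -1.05 j6min 0.59 j7 -1.36 -0.85 j4 2.17
3 60 45 50 step 0.13 j5 -1.1 -0.95 j6min 0.74 j7 -1.52 -0.9 j4 2.11
3 60 45 60 step 0.17 j5 -1.15 -0.95 j6min 0.76 j7 -1.52 -0.65 j4 2.12
3 60 55 60 step 0.13 j5 -1.15 -1.02 j6min 0.75 j7 -1.26 -0.65 j4 2.12
3 60 45 70 step 0.23 j5 -1.17 -0.95 j6min 0.76 j7 -1.52 -0.45 j4 2.13
3 60 50 50 step 0.13 j5 -1.1 -0.97 j6min 0.74 j7 -1.39 -0.9 j4 2.11
```

```bash
cat > close.py <<'E'
from h import *
from grid import barpt,barR
A0=.845
def pose(a,y=-10):
    te=60-15*max(a,0)/A0; R=rz(barR(np.radians(te),np.radians(55)),np.pi); return tcp(barpt(a,y),R),R
E
python3 - <<'E'
from close import *
p,R=pose(A0)
q=inverse_kinematics(p-90*R[:,2],R); print(np.round(q,2)); q=np.array(q); q2=q.copy(); q2[0]+=.35; goto_joints(q2); rep('side'); goto_joints(q); rep('back')
print(movel(p,R,max_speed=80,guard=12)); rep('at bar')
clamp(); rep('clamped'); print(read_state()["gripper_force"])
hood(); hood("scene")
E
```

```text
[ 0.81  0.68 -0.65  1.92 -0.97  0.99 -1.52]
side 27.9 [ 535. -137.  273.] [ 0.49  0.77 -0.41] 85.1 [ 0.9  0.1 -0.4]
back 28.7 [549.  54. 273.] [ 0.2   0.89 -0.41] 85.3 [ 0.1 -0.7  0. ]
False
at bar 30.0 [567. 135. 237.] [ 0.2   0.89 -0.41] 85.1 [-0.2 -0.6  0.1]
clamped 30.7 [567. 135. 237.] [ 0.2   0.89 -0.41] 10.1 [-2.  -3.1  3.6]
58.36690664291382
side bar 306 [0.788 0.844 0.901]
scene bar 136 [0.781 0.832 0.89 ]
```

Run:
```python
from close import *
for a in np.linspace(A0,0.3,7)[1:]:
    p,R=pose(a); st=movel(p,R,max_speed=50,guard=25); s=read_state()
    print(round(a,2),st,round(s["time"],1),np.round(KR.T@s["ft_force"],1),round(s["finger_gap"],1))
    if st or np.linalg.norm(s["ft_force"])>45: break
hood(); hood("scene")
```

```text
0.75 False 31.3 [-5.6 -4.8  4.9] 10.6
0.66 False 31.9 [ 0.4 -3.6 -4. ] 10.1
0.57 False 32.5 [ 6.4 -0.2 -9.5] 10.6
0.48 False 33.1 [-2.4 -6.8 -2.8] 10.3
0.39 False 33.6 [-4.2 -8.5  0.8] 10.4
0.3 False 34.2 [ 2.9 -5.  -4. ] 10.2
side bar 328 [0.271 0.327 0.392]
scene bar 128 [0.263 0.314 0.375]
```

Hood is following smoothly; continuing to shut.

Run:
```python
from close import *
for a in (.22,.14,.07,.03,.01,-.005,-.015,-.025):
    p,R=pose(a); st=movel(p,R,max_speed=40 if a>.05 else 15,guard=25 if a>.05 else 10); s=read_state()
    print(round(a,3),st,round(s["time"],1),np.round(KR.T@s["ft_force"],1),round(s["finger_gap"],1),w2k(s["eef_pos"]).round(1))
    if st or np.linalg.norm(s["ft_force"])>35: break
hood(); hood("scene")
```

```text
0.22 False 34.9 [-4.8 -6.8 -1.6] 10.4 [-116.7    5.   125.3]
0.14 False 35.5 [ 3.9 -3.1 -5.3] 10.3 [-122.4    5.   107.6]
0.07 False 36.1 [ 2.7 -3.8 -4.7] 10.1 [-126.4    5.    92. ]
0.03 False 36.9 [ 1.  -5.8 -1.5] 10.3 [-128.2    5.    83.1]
0.01 True 37.2 [-2.9 -0.5 -2.7] 10.5 [-129.3    5.    79.6]
side bar 332 [-0.003  0.045  0.145]
scene bar 140 [-0.014  0.053  0.125]
```

Run:
```python
from close import *
for a in (.005,-.005,-.015,-.025,-.035):
    p,R=pose(a); st=movel(p,R,max_speed=12,guard=18); s=read_state()
    print(round(a,3),st,round(s["time"],1),np.round(KR.T@s["ft_force"],1),round(s["finger_gap"],1),w2k(s["eef_pos"]).round(1))
    if st or s["ft_force"][2]>18: break
c=hood(); 
K=w2k(cloud(c)); m=(abs(K[...,1])<110)&(K[...,0]>-75)&(K[...,0]<70)&(K[...,2]>85)&(K[...,2]<130)
Q=K[m]; k=np.linalg.lstsq(np.c_[Q[:,0],np.ones(len(Q))],Q[:,2],rcond=None)[0]; print('roof slope,z0',k.round(3),len(Q))
```

```text
0.005 False 37.6 [-4.9 -3.8 -2.1] 10.5 [-129.7    5.1   76.8]
-0.005 True 37.9 [-3.8 -5.4  7.3] 10.2 [-129.9    5.    75.4]
side bar 328 [-0.019  0.027  0.127]
roof slope,z0 [-2.00000e-03  1.02799e+02] 3516
```

```bash
cat >> h.py <<'E'
def roof(n="side"):
    c=camera(n);K=w2k(cloud(c)); m=(abs(K[...,1])<110)&(K[...,0]>-75)&(K[...,0]<70)&(K[...,2]>85)&(K[...,2]<130)
    Q=K[m]; k=np.linalg.lstsq(np.c_[Q[:,0],np.ones(len(Q))],Q[:,2],rcond=None)[0]; print(n,'roof slope,z0',k.round(3),len(Q)); return c
E
python3 - <<'E'
from close import *
p,R=pose(-.02); print(movel(p,R,max_speed=12,guard=15)); rep('push'); roof()
p,R=pose(0); s=read_state(); open_gripper(); wait(.1); rep('open'); roof()
p=np.array(s["eef_pos"]); Rr=np.array(s["tool_rot"])
movel(p-95*Rr[:,2],Rr,max_speed=120); rep('out'); roof(); roof("scene")
q=np.array(read_state()["qpos"]); print(q.round(2))
# catch views
c=camera("side")
g=k2w([24,-164,80]); 
for yaw in(KY+np.pi/2,KY+np.pi,KY):
    pass
def dn(y): # tool down, closing direction at world angle y
    c_=np.array([np.cos(y),np.sin(y),0]); z=np.array([0,0,-1.]); return np.stack([np.cross(c_,z),c_,z],1)
for cy in(0,-.4,-.8,-1.2,-1.57):
  for s in(0,np.pi):
    R=dn(KY+cy+s); q=inverse_kinematics(tcp(g,R),R); print(cy,round(s),np.round(q,2))
for n in("side","scene"):
    c=camera(n);P=cloud(c);hsv=cv2.cvtColor(c["image"],cv2.COLOR_BGR2HSV);K=w2k(P)
    m=(hsv[...,2]<70)&(K[...,2]>66)&(K[...,2]<100)&(abs(K[...,0])<60)&(K[...,1]<-140)&(K[...,1]>-215)
    print(n,m.sum(),K[m].mean(0).round(1),K[m].min(0).round(),K[m].max(0).round())
E
```

```text
True
push 38.1 [466. 111.  75.] [ 0.29  0.91 -0.28] 10.4 [-3.1 -7.7  7.8]
side roof slope,z0 [-3.00000e-03  1.02758e+02] 3506
open 39.0 [466. 110.  74.] [ 0.29  0.91 -0.28] 85.3 [ 0.1 -0.5  0.1]
side roof slope,z0 [-2.00000e-03  1.02762e+02] 3528
out 40.0 [438.  24. 102.] [ 0.29  0.91 -0.28] 85.2 [-0.2  0.2 -0. ]
side roof slope,z0 [-1.00000e-03  1.02808e+02] 3528
scene roof slope,z0 [1.00000e-03 1.01603e+02] 1880
[ 1.06  1.08 -0.66  2.14 -0.98  0.78 -0.78]
0 0 [ 0.34  0.85 -0.65  1.61  0.62  0.9  -0.3 ]
0 3 [-0.42  0.87  0.58  1.65 -0.61  0.81 -2.47]
-0.4 0 [ 0.25  0.82 -0.49  1.61  0.48  0.84 -0.6 ]
-0.4 3 [-0.68  1.21  1.22  1.66 -1.22  1.21 -2.45]
-0.8 0 [ 0.16  0.79 -0.35  1.62  0.35  0.8  -0.9 ]
-0.8 3 [ 0.63  1.15 -1.28  1.59  1.14  1.3   1.74]
-1.2 0 [ 0.09  0.78 -0.23  1.62  0.23  0.77 -1.21]
-1.2 3 [ 0.63  1.15 -1.28  1.59  1.14  1.3   1.34]
-1.57 0 [ 0.03  0.77 -0.15  1.62  0.15  0.76 -1.52]
-1.57 3 [ 0.46  0.93 -0.87  1.6   0.81  1.01  1.14]
side 16 [  20.4 -159.6   91.1] [  17. -164.   83.] [  25. -153.   98.]
scene 17 [  18.4 -159.3   86.9] [  12. -168.   73.] [  27. -152.   99.]
```

Hood is fully shut (roof slope 0). Peg's visible face at about keeper (20,-160), matching the open catch. Now the catch.

```bash
cat > catch.py <<'E'
from h import *
def dn(y):
    c_=np.array([np.cos(y),np.sin(y),0]); z=np.array([0,0,-1.]); return np.stack([np.cross(c_,z),c_,z],1)
def pp(f,z=84.7):  # f: turn done, 0..1.57
    R=dn(KY-.5*f); return tcp(k2w([-10+34*np.cos(f),-164-34*np.sin(f),z]),R),R
def peg():
    for n in("side","scene"):
        c=camera(n);P=cloud(c);hsv=cv2.cvtColor(c["image"],cv2.COLOR_BGR2HSV);K=w2k(P)
        m=(hsv[...,2]<70)&(K[...,2]>66)&(K[...,2]<100)&(abs(K[...,0])<60)&(K[...,1]<-140)&(K[...,1]>-235)
        if m.any(): print(n,m.sum(),K[m].mean(0).round(1),K[m].min(0).round(),K[m].max(0).round())
E
python3 - <<'E'
from catch import *
q=np.array(read_state()["qpos"]); q[1]=.65; q[0]+=.2; goto_joints(q); rep('up')
p,R=pp(0); movep(p+[0,0,110],R); rep('above')
print(movel(p,R,max_speed=80,guard=8)); rep('down')
clamp(); rep('clamp'); print(read_state()["gripper_force"])
E
```

```text
up 41.0 [ 457. -133.  202.] [ 0.52  0.67 -0.53] 85.6 [-0.3  0.3 -0.3]
above 42.4 [655. -18. 175.] [-0.  0. -1.] 85.1 [ 0.4 -1.3 -0.5]
False
down 43.9 [656. -17.  66.] [ 0. -0. -1.] 85.5 [1.7 0.1 0.1]
clamp 44.6 [656. -17.  66.] [-0. -0. -1.] 12.3 [-1.9  0.4  4.2]
58.421990275382996
```

Run:
```python
from catch import *
for f in list(np.linspace(0,1.5,9)[1:])+[1.57,1.62,1.67]:
    p,R=pp(f); st=movel(p,R,max_speed=40 if f<1.51 else 15,guard=20 if f<1.51 else 12); s=read_state()
    print(round(f,2),st,round(s["time"],1),np.round(KR.T@s["ft_force"],1),round(s["finger_gap"],1),(w2k(s["eef_pos"])-[-10,-164,0]).round(1))
    if st or np.linalg.norm(s["ft_force"])>35: break
```

```text
0.19 False 44.9 [-1.7  8.2  3.3] 12.3 [33.7 -4.5 66.1]
0.38 False 45.2 [-0.   3.   4.4] 11.8 [ 31.9 -12.   66.2]
0.56 False 45.5 [-2.1 -2.7  5.9] 12.2 [ 28.8 -18.8  66.2]
0.75 False 45.8 [6.6 3.1 0.2] 12.0 [ 26.1 -22.4  66.3]
0.94 False 46.1 [ 7.7 -1.3  0.8] 12.1 [ 21.2 -27.6  66.3]
1.12 False 46.5 [ 5.4 -6.1  1.9] 12.2 [ 15.5 -31.7  66.3]
1.31 False 46.8 [ 4.9 -9.3  2.1] 12.5 [  9.2 -34.7  66.4]
1.5 False 47.1 [13.7 -9.7 -4.2] 12.4 [  4.3 -35.7  66.5]
1.57 False 47.4 [  6.7 -12.7   1.8] 11.8 [  0.8 -36.6  66.4]
1.62 False 47.6 [  8.4 -12.5   0.7] 11.9 [ -0.5 -36.6  66.5]
1.67 False 47.9 [ 10.7 -13.4  -2. ] 12.3 [ -1.9 -36.5  66.5]
```

Run:
```python
from catch import *
for f in (1.74,1.82,1.9,1.98):
    p,R=pp(f); st=movel(p,R,max_speed=15,guard=15); s=read_state()
    print(round(f,2),st,round(s["time"],1),np.round(KR.T@s["ft_force"],1),round(s["finger_gap"],1),(w2k(s["eef_pos"])-[-10,-164,0]).round(1))
    if st or np.linalg.norm(s["ft_force"])>32: break
peg()
```

```text
1.74 False 48.2 [ 18.  -15.2  -7.2] 12.1 [ -3.3 -36.4  66.6]
1.82 True 48.5 [10.6 -4.5 -7.6] 11.5 [ -3.2 -36.5  66.6]
side 28 [ -24.7 -185.8   89. ] [ -29. -190.   77.] [ -19. -179.  100.]
scene 12 [ -24.9 -180.1   83.8] [ -34. -190.   66.] [ -14. -159.   94.]
```

Run:
```python
from catch import *
s=read_state(); R=np.array(s["tool_rot"])
open_gripper(); wait(.1); rep('open')
p=np.array(read_state()["eef_pos"]); movel(p+[0,0,90],R,max_speed=100); rep('up')
Rw=dn(KY-.8); movep(k2w([-110,-185,230]),Rw); rep('look')
peg(); roof(); roof("scene")
c=camera("wrist");P=cloud(c);K=w2k(P);hsv=cv2.cvtColor(c["image"],cv2.COLOR_BGR2HSV)
box=(abs(K[...,0]+10)<60)&(K[...,1]<-125)&(K[...,1]>-230)
m=box&(hsv[...,2]<60)&(K[...,2]>75)&(K[...,2]<105); print('wrist peg',m.sum(),K[m].mean(0).round(1) if m.any() else '')
m=box&(hsv[...,1]<60)&(K[...,2]>56)&(K[...,2]<72); 
if m.any(): print('plate',m.sum(),cv2.minAreaRect(K[m][:,:2].astype(np.float32)),K[m].min(0).round(),K[m].max(0).round())
pickle.dump(c,open('w4.pkl','wb'))
```

```text
open 49.4 [627. -62.  67.] [ 0.01 -0.   -1.  ] 85.6 [-0.5  0.4  1.1]
up 50.4 [627. -62. 156.] [ 0.01 -0.   -1.  ] 85.0 [ 0.4 -0.4 -0.1]
look 51.0 [530. -70. 230.] [ 0. -0. -1.] 85.5 [ 1.  -0.2  0.5]
side 30 [ -12.6 -192.7   83.5] [ -17. -197.   67.] [  -8. -189.   99.]
scene 22 [ -13.6 -195.9   82.6] [ -22. -206.   70.] [  -6. -188.   98.]
side roof slope,z0 [-2.00000e-03  1.02795e+02] 3526
scene roof slope,z0 [  0.    101.619] 1871
wrist peg 264 [ -10.3 -195.9   91.4]
plate 541 ((-9.479767799377441, -171.00485229492188), (17.628541946411133, 57.77537155151367), 3.0132699012756348) [ -19. -200.   57.] [  -1. -142.   67.]
```

Run:
```python
from h import *
c=pickle.load(open('w4.pkl','rb'));K=w2k(cloud(c));hsv=cv2.cvtColor(c["image"],cv2.COLOR_BGR2HSV)
m=(abs(K[...,0]+10)<30)&(K[...,1]<-125)&(K[...,1]>-230)&(hsv[...,1]<60)&(K[...,2]>57)&(K[...,2]<68)
Q=K[m]
for lo in range(-205,-140,8):
    q=Q[(Q[:,1]>=lo)&(Q[:,1]<lo+8)]
    if len(q)>5: print(lo,len(q),np.percentile(q[:,0],[3,50,97]).round(1),np.median(q[:,2]).round(1))
```

```text
-197 24 [-16.  -12.9  -3.7] 59.7
-189 30 [-15.7  -8.2  -3.3] 59.7
-181 29 [-15.8  -7.8  -3.9] 60.4
-173 76 [-17.8 -10.3  -2.2] 62.9
-165 153 [-18.1  -9.5  -1.7] 62.8
-157 126 [-16.   -9.4  -3.1] 60.5
-149 99 [-17.1  -9.1  -2.9] 60.1
```

The plate's edges run straight along the keeper's y (centre x about -9.8 throughout), so the catch is fully over. Handing in.

```bash
python3 -c "
from h import *
rep('end'); print(finish_job())"
```

```text
end 51.2 [531. -69. 229.] [-0.  0. -1.] 85.6 [-0.1 -0.4 -0.8]
the job is handed in; nothing more can be done
None
```

The job was handed in at 51 s: the block lies flat beside the kept wedge, the hood was lowered in the grip until shut, and the catch is fully over the tab; but while carrying the block I pressed it against the hood (about 51 N at the wrist) and swung the arm over the hood, which moved it from about 0.87 to 0.85 rad and may count against the 40 N limit.

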